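Gauge a corner plate with the fitting radius leaf

ROBOT

A 7-joint arm with a two-finger parallel gripper is mounted at the origin on the work surface. World frame = base frame: x ahead of the robot, y to its left, z up, the work surface at z = 0. Lengths are in m, angles in rad, forces in N, time in s.
With the tool pointing down it reaches from about 0.4 to 0.85 m from the base axis. Payload 10.4 kg.
Tool frame: the origin (TCP) lies on the centre line of the jaws, within the pads' length; the fingertips stand 22 mm ahead of it and the grasp point (between the pads) lies 3 mm ahead of it; z points along the fingers, y is the line along which they close (so a half turn about z gives the same grasp; the last joint's range is limited). The gripper opens to 87 mm and grips with 3 to 60 N. Pads are 19 mm wide; open, the fingers measure 117 mm over their backs; the gripper's body (75 mm by 190 mm) begins 51 mm behind the grasp point.
Start: joints at [1.168, 0.332, -0.065, 1.46, 0.022, 1.35, -0.088], TCP at [0.232, -0.58, 0.245] pointing down, gripper open.
Joint ranges: [-2.6, 2.6], [-0.5, 2.12], [-1.47, 1.34], [0.16, 2.42], [-1.27, 4.41], [0.06, 2.06], [-2.6, 2.6]. Speed limits (rad/s): [2.22, 2.22, 2.79, 2.79, 3.14, 3.14, 3.14].

INTERFACE

Orientations are given as a unit quaternion [x, y, z, w].
In Python, from bench import r gives the robot as it stands.
- The arm moves only by the shell command python3 jog.py [FORCE], which reads ROWS from standard input. ROWS is a JSON list of rows, 1 to 12 of them, each written [[dx, dy, dz], turn, opening]: dx, dy, dz in m, then a turn about the tool's z in rad, then the finger opening in m; each row is the pose to reach, as a shift and turn from the pose commanded when the command began, along the tool's axes at that moment; what a row does not reach only later rows make up. A row lasts 1/10 s, in which the tool goes at most 0.05 m and 0.15 rad, less where a joint would pass 70% of its speed; a pose out of reach is approached as far as the arm can. The fingers move at their own pace and stop on an object; FORCE is the grip in N (left out, the last holds). Time passes only in rows, so rows that do not move let the fingers close. It prints the time, the measured TCP pose, the force, the opening and the grip force at its end. Input that does not fit is refused with a message, and nothing moves.
- r.read_state(): the state, without advancing time (a new reading comes with each control period).
- r.camera(name): name is "side" or "top" or "wrist"; returns a dict with "img" (420x560x3 uint8, red, green, blue), "fx", "fy", "cx", "cy" (pixels), "pose" (4x4, takes a point from camera to world coordinates). Camera axes: x right, y down, z forward; pixel columns grow to the right and rows downward; lengths in m; the calibration is good to about 2 mm. A picture is of the moment at which its call begins. There is no depth.
- r.close_job(): hands the job in; it is judged then, once.
The state is a dict: "time": time; "joint_positions": joint angles; "joint_vel": joint speeds; "joint_torque": joint torques, N m; "ee_pos": TCP position; "eef_rot": TCP orientation; "ft_force": force on the tool from outside, world axes, zero at the start; "torque": the same for the moment, N m; "width": finger opening in m; "grip_force": force on a finger pad.
Only numpy, scipy, OpenCV 4.12 (cv2) and the standard library are available. Lean on these libraries where they do the work, as an engineer would, in place of code of your own. Each camera call takes 0.05 s, during which the arm holds its last target. There are 200 camera calls.

TASK

Find the radius leaf that fits the L-shaped corner plate on the grey mat without rocking or showing a gap (its inside and outside corner have the same radius): take that leaf out of the wooden rack and touch its rounded nose fully home into the plate's inside corner, holding it there a moment. Then lay it flat on the bench with its notch fully home on the plate's outside corner, let go and leave it there so that I can see which one fits. Touch gently so that no corner plate is shoved out of place, have the other two leaves lying in the rack at the end, and leave the sleeve and the bottle alone.

Things in the scene. Friction and masses are not known exactly. Their poses are not given: they have to be found in the camera images.
- mat: thin grey inspection mat lying flat on the bench, 220 x 190 mm, 0.5 mm thick; origin at its centre. The corner plate lying on it is the one to gauge (its origin within 100 mm of the mat's; the two waiting plates are farther away).
- rack: fixed wooden rack: bar 48 (x) x 140 (y) mm, 20 mm high, four 8 mm ribs along x, 7 mm high, leave three 36 mm slots at 44 mm pitch. Origin under its centre. A leaf lies in each slot along x (which one varies), underside 20 mm above the bench, ends sticking out 9 mm past the bar. The ribs bar fingers from the leaf's long sides: take it by its two ends.
- leaf_small: R8 radius leaf, plain steel, 66 (x) x 34 (y) x 6 mm thick, 80 g; origin under its centre. -x end: convex nose, arc R8, tip at x = -33, tangent to two flanks at 45 deg. +x end: notch, 45 deg flanks in from the corners (x = 33, y = +-17) to a concave arc R8, bottom at x = 19.3. Sides parallel from x = -19.3 to 33. In the rack its x is the rack's x.
- leaf_middle: R14 radius leaf, plain steel, 66 (x) x 34 (y) x 6 mm thick, 80 g; origin under its centre. -x end: convex nose, arc R14, tip at x = -33, tangent to two flanks at 45 deg. +x end: notch, 45 deg flanks in from the corners (x = 33, y = +-17) to a concave arc R14, bottom at x = 21.8. Sides parallel from x = -21.8 to 33. In the rack its x is the rack's x.
- leaf_large: R20 radius leaf, plain steel, 66 (x) x 34 (y) x 6 mm thick, 80 g; origin under its centre. -x end: convex nose, arc R20, tip at x = -33, tangent to two flanks at 45 deg. +x end: notch, 45 deg flanks in from the corners (x = 33, y = +-17) to a concave arc R20, bottom at x = 24.3. Sides parallel from x = -24.3 to 33. In the rack its x is the rack's x.
- leaf_small_nose (a point): centre of leaf_small's convex nose arc: x = -25 mm on the leaf's axis, 3 mm above its underside; axes as the leaf's
- leaf_small_notch (a point): centre of leaf_small's concave notch arc: x = 27.3 mm on the leaf's axis (out in the notch's mouth), 3 mm above its underside; axes as the leaf's
- leaf_middle_nose (a point): centre of leaf_middle's convex nose arc: x = -19 mm on the leaf's axis, 3 mm above its underside; axes as the leaf's
- leaf_middle_notch (a point): centre of leaf_middle's concave notch arc: x = 35.8 mm on the leaf's axis (out in the notch's mouth), 3 mm above its underside; axes as the leaf's
- leaf_large_nose (a point): centre of leaf_large's convex nose arc: x = -13 mm on the leaf's axis, 3 mm above its underside; axes as the leaf's
- leaf_large_notch (a point): centre of leaf_large's concave notch arc: x = 44.3 mm on the leaf's axis (out in the notch's mouth), 3 mm above its underside; axes as the leaf's
- plate_small: loose L-shaped steel plate lying flat, 24 mm thick, 1.1 kg; slides if pushed over a few N. Arms 100 mm long outside, 36 wide; outside and inside corner both R8. Origin under the outside corner as if sharp; +x along the bisector through the inside corner into the open L (arms 45 deg either side). A leaf fits along this x, its +x the same way, at either corner.
- plate_middle: loose L-shaped steel plate lying flat, 24 mm thick, 1.1 kg; slides if pushed over a few N. Arms 100 mm long outside, 36 wide; outside and inside corner both R14. Origin under the outside corner as if sharp; +x along the bisector through the inside corner into the open L (arms 45 deg either side). A leaf fits along this x, its +x the same way, at either corner.
- plate_large: loose L-shaped steel plate lying flat, 24 mm thick, 1.1 kg; slides if pushed over a few N. Arms 100 mm long outside, 36 wide; outside and inside corner both R20. Origin under the outside corner as if sharp; +x along the bisector through the inside corner into the open L (arms 45 deg either side). A leaf fits along this x, its +x the same way, at either corner.
- plate_small_in (a point): centre of plate_small's inside-corner arc (R8), x = 62.2 mm on the plate's bisector, 3 mm above the bench; leaf_small_nose lies here when its nose is home
- plate_small_out (a point): centre of plate_small's outside-corner arc (R8), x = 11.3 mm on the plate's bisector, 3 mm above the bench; leaf_small_notch lies here when its notch is home
- plate_middle_in (a point): centre of plate_middle's inside-corner arc (R14), x = 70.7 mm on the plate's bisector, 3 mm above the bench; leaf_middle_nose lies here when its nose is home
- plate_middle_out (a point): centre of plate_middle's outside-corner arc (R14), x = 19.8 mm on the plate's bisector, 3 mm above the bench; leaf_middle_notch lies here when its notch is home
- plate_large_in (a point): centre of plate_large's inside-corner arc (R20), x = 79.2 mm on the plate's bisector, 3 mm above the bench; leaf_large_nose lies here when its nose is home
- plate_large_out (a point): centre of plate_large's outside-corner arc (R20), x = 28.3 mm on the plate's bisector, 3 mm above the bench; leaf_large_notch lies here when its notch is home
- sleeve: bystander: stepped stainless sleeve standing on its flange, flange 92 mm across, 125 mm high; origin under its centre
- cleaner: bystander: white bottle of cleaner, 56 mm across, 150 mm high; origin under its centre

How it is judged:
On the way:
1. the right leaf's nose is home in the inside corner of the plate on the mat for 0.3 s: touching, level, below its top, arc centres within 2.5 mm, in line within 0.08 rad (((horizontal distance between plate_small and mat below 0.1 m and horizontal distance between leaf_small_nose and plate_small_in below 0.0025 m and angle between the x axis of leaf_small and the x axis of plate_small, either way round below 0.08 rad and angle between leaf_small's own z axis and vertical below 0.08 rad and height (world z) of leaf_small below 0.015 m and contact force between leaf_small and plate_small above 0.2 N) or (horizontal distance between plate_middle and mat below 0.1 m and horizontal distance between leaf_middle_nose and plate_middle_in below 0.0025 m and angle between the x axis of leaf_middle and the x axis of plate_middle, either way round below 0.08 rad and angle between leaf_middle's own z axis and vertical below 0.08 rad and height (world z) of leaf_middle below 0.015 m and contact force between leaf_middle and plate_middle above 0.2 N) or (horizontal distance between plate_large and mat below 0.1 m and horizontal distance between leaf_large_nose and plate_large_in below 0.0025 m and angle between the x axis of leaf_large and the x axis of plate_large, either way round below 0.08 rad and angle between leaf_large's own z axis and vertical below 0.08 rad and height (world z) of leaf_large below 0.015 m and contact force between leaf_large and plate_large above 0.2 N))), for 0.3 s.
At the end, for the whole second after the job is handed in: the leaf of the right radius lies flat on the bench at rest with its notch home on the outside corner of the plate on the mat (arc centres within 2.5 mm, in line within 0.08 rad), that plate still on the mat; the other two leaves lie in the rack (((horizontal distance between plate_small and mat below 0.1 m and horizontal distance between leaf_small_notch and plate_small_out below 0.0025 m and angle between the x axis of leaf_small and the x axis of plate_small, either way round below 0.08 rad and angle between leaf_small's own z axis and vertical below 0.08 rad and height (world z) of leaf_small below 0.002 m and linear speed of leaf_small below 0.01 m/s and height (world z) of each of leaf_middle, leaf_large above 0.017 m and horizontal distance between each of leaf_middle, leaf_large and rack below 0.07 m) or (horizontal distance between plate_middle and mat below 0.1 m and horizontal distance between leaf_middle_notch and plate_middle_out below 0.0025 m and angle between the x axis of leaf_middle and the x axis of plate_middle, either way round below 0.08 rad and angle between leaf_middle's own z axis and vertical below 0.08 rad and height (world z) of leaf_middle below 0.002 m and linear speed of leaf_middle below 0.01 m/s and height (world z) of each of leaf_small, leaf_large above 0.017 m and horizontal distance between each of leaf_small, leaf_large and rack below 0.07 m) or (horizontal distance between plate_large and mat below 0.1 m and horizontal distance between leaf_large_notch and plate_large_out below 0.0025 m and angle between the x axis of leaf_large and the x axis of plate_large, either way round below 0.08 rad and angle between leaf_large's own z axis and vertical below 0.08 rad and height (world z) of leaf_large below 0.002 m and linear speed of leaf_large below 0.01 m/s and height (world z) of each of leaf_small, leaf_middle above 0.017 m and horizontal distance between each of leaf_small, leaf_middle and rack below 0.07 m))); the robot touches nothing.
It fails at once if a corner plate is shoved more than 20 mm from where it lay (distance of any of plate_small, plate_middle, plate_large from where it was at the start of the episode above 0.02 m).
It fails at once if the sleeve or the bottle is moved more than 30 mm or knocked over (distance of any of sleeve, cleaner from where it was at the start of the episode above 0.03 m or angle between any of sleeve, cleaner's own z axis and vertical above 0.5 rad).
It also fails if it takes over 58 s, if anything falls off the work surface, if the arm or the gripper's body presses on something with over 40 N, if the wrist force passes 120 N, or if a joint passes its speed limit or range.

## Working session

There is one attempt and no reset: what is moved stays moved. The work goes in short steps, Python scripts to look and compute and a shell command to move; the robot and the scene stay as the last step left them, time stands still between calls to the robot, and variables do not carry over. Pictures are saved under pics/ and viewed, at most 10 in all, crops included, and the job is handed in when it is done.

```bash
ls; mkdir -p pics; python3 - <<'E'
from bench import r
import cv2,numpy as np
for n in("top","side","wrist"):
    c=r.camera(n);cv2.imwrite(f"pics/{n}0.png",c["img"][:,:,::-1]);np.save(f"pics/{n}0.npy",c,allow_pickle=True);print(n,c["fx"],c["fy"],c["cx"],c["cy"]);print(c["pose"].round(4))
s=r.read_state();print(s)
E
```

```text
bench.py
jog.py
pics
top 448.06585570731534 448.06585570731534 275.1513717002756 213.86819729404928
[[ 0.0077 -0.9981  0.0617  0.4835]
 [-0.9999 -0.0087 -0.0148  0.0227]
 [ 0.0153 -0.0616 -0.998   1.3594]
 [ 0.      0.      0.      1.    ]]
side 520.2507892385969 520.2507892385969 279.02138870855816 217.2638751013568
[[-0.9422 -0.2589  0.2128  0.2711]
 [-0.335   0.7089 -0.6207  0.7885]
 [ 0.0098 -0.6561 -0.7546  1.0292]
 [ 0.      0.      0.      1.    ]]
wrist 324.89661127290685 324.89661127290685 278.42722719198883 209.01239259449758
[[ 0.3714 -0.8886 -0.2691  0.3052]
 [-0.9285 -0.356  -0.1057 -0.5507]
 [-0.0019  0.2891 -0.9573  0.3832]
 [ 0.      0.      0.      1.    ]]
{'time': 0.15, 'joint_positions': array([ 1.16837136,  0.33272684, -0.06469659,  1.46073124,  0.02161057,
        1.34991252, -0.08850012]), 'joint_vel': array([-7.99496604e-05, -2.52548775e-03,  6.52980240e-04, -3.71804801e-03,
        7.07342677e-04, -1.62983916e-03,  1.29238685e-03]), 'joint_torque': array([ 1.16733412e-03, -6.23631549e+01,  2.48836825e-02, -3.90145540e+01,
       -6.13114634e-02,  3.70541657e-02,  9.88360762e-05]), 'ee_pos': array([ 0.23162028, -0.58020978,  0.2439448 ]), 'eef_rot': array([ 9.82019150e-01,  1.88780549e-01, -1.30452251e-04, -5.25179439e-04]), 'ft_force': array([ 0.62687302, -0.24634427, -0.16203217]), 'torque': array([ 0.03350678,  0.0543029 , -0.00138136]), 'grip_force': 0.0, 'width': 0.08696895293431006}
```

View pics/top0.png

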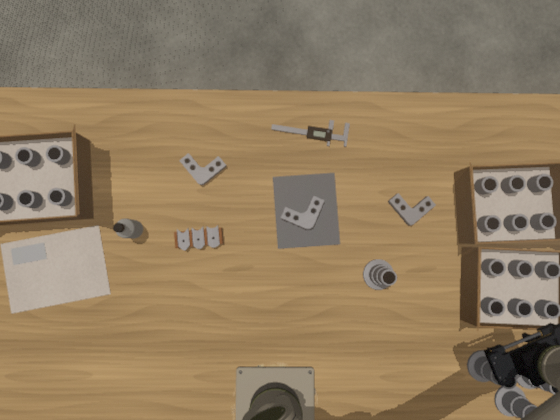

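View pics/side0.png

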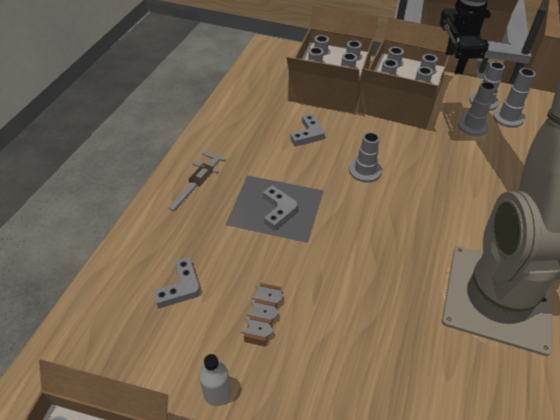

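The top view shows the mat at about (306,211), its plate with the outside corner at (306,229), and the rack at (199,239) with the leaf noses pointing down the image (-x). The bottle is at (127,229) and the sleeve at (380,275). Next I'll compute rough positions and the moves for wrist views.

```bash
cat > h.py <<'E'
import numpy as np,cv2
from scipy.spatial.transform import Rotation as R
def cast(c,uv,z):
    uv=np.atleast_2d(np.asarray(uv,float));d=np.c_[(uv[:,0]-c["cx"])/c["fx"],(uv[:,1]-c["cy"])/c["fy"],np.ones(len(uv))]@c["pose"][:3,:3].T
    o=c["pose"][:3,3];return o+d*((z-o[2])/d[:,2])[:,None]
def proj(c,p):
    q=(np.atleast_2d(p)-c["pose"][:3,3])@c["pose"][:3,:3];return np.c_[q[:,0]/q[:,2]*c["fx"]+c["cx"],q[:,1]/q[:,2]*c["fy"]+c["cy"]]
def to(s,p,yaw=None):
    # tool-axes shift to world point p; yaw = world angle of tool x, tool pointing down
    M=R.from_quat(s["eef_rot"]).as_matrix();d=M.T@(np.array(p)-s["ee_pos"]);y0=np.arctan2(M[1,0],M[0,0])
    t=None if yaw is None else -((yaw-y0+np.pi)%(2*np.pi)-np.pi)
    return d.round(4),(y0.round(4),t),float(np.linalg.norm(d))
E
python3 - <<'E'
from h import *;from bench import r
s=r.read_state();c=np.load("pics/top0.npy",allow_pickle=True).item()
for n,uv,z in(("mat",(306,211),0),("rack",(199,239),.02),("out",(306,229),.024),("bottle",(127,229),.15),("sleeve",(385,278),.12)):print(n,cast(c,uv,z).round(3))
print(to(s,[.50,-.06,.28],0.)); 
E
```

```text
mat [[ 0.577 -0.091  0.   ]]
rack [[0.489 0.229 0.02 ]]
out [[ 0.522 -0.089  0.024]]
bottle [[0.514 0.402 0.15 ]]
sleeve [[ 0.386 -0.3    0.12 ]]
(array([ 0.4421, -0.3837, -0.0357]), (np.float64(0.3798), np.float64(0.3798405258919404)), 0.5864689787857917)
```

```bash
python3 - <<'E'
from h import *;from bench import r
print(to(r.read_state(),[.5,-.09,.2],0.))
E
echo '[[[0.04,-0.03,0],0.04,0.087],[[0.08,-0.065,0],0.08,0.087],[[0.12,-0.1,0],0.12,0.087],[[0.16,-0.13,0],0.16,0.087],[[0.2,-0.165,0],0.2,0.087],[[0.24,-0.2,0],0.24,0.087],[[0.28,-0.23,0],0.28,0.087],[[0.32,-0.265,0.01],0.32,0.087],[[0.36,-0.3,0.02],0.38,0.087],[[0.4,-0.33,0.03],0.38,0.087],[[0.431,-0.356,0.044],0.38,0.087],[[0.431,-0.356,0.044],0.38,0.087]]' | python3 jog.py
python3 - <<'E'
from bench import r
import cv2,numpy as np
c=r.camera("wrist");cv2.imwrite("pics/w1.png",c["img"][:,:,::-1]);np.save("pics/w1.npy",c,allow_pickle=True);print(c["pose"].round(3))
E
```

```text
time: 1.35
ee_pos: [0.5011, -0.0844, 0.1993]
eef_rot: [1.0, 0.003, -0.0, -0.001]
ft_force: [-0.9, -1.0, -0.6]
width: 0.0869
grip_force: 0.0
[[ 0.007 -0.957 -0.29   0.58 ]
 [-1.    -0.007  0.    -0.084]
 [-0.002  0.29  -0.957  0.339]
 [ 0.     0.     0.     1.   ]]
```

View pics/w1.png

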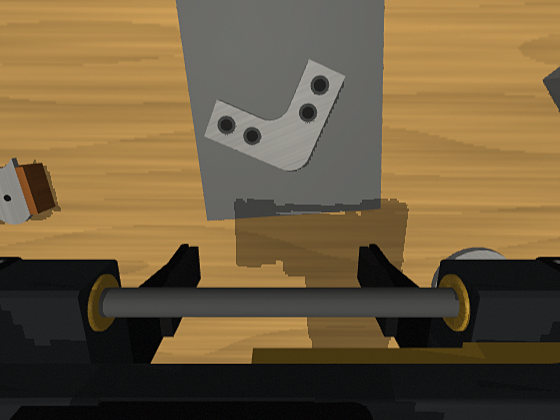

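The wrist view is clear: the plate's outside corner is near (295,170), its inside corner near (272,120), and the arm ends are near (212,118) and (325,68). I'll rectify its top face and measure the edges and radius.

```bash
cat > pl.py <<'E'
from h import *
def plate(c,box,thr=None,z=.0245,save=None):
    """edges of plate top: returns origin, heading, R estimates. box = pixel x0,y0,x1,y1"""
    x0,y0,x1,y1=box;g=cv2.cvtColor(c["img"],cv2.COLOR_RGB2GRAY)[y0:y1,x0:x1];hsv=cv2.cvtColor(c["img"],cv2.COLOR_RGB2HSV)[y0:y1,x0:x1]
    G=cv2.resize(g,None,fx=4,fy=4,interpolation=cv2.INTER_CUBIC)
    if thr is None:thr,_=cv2.threshold(G,0,255,cv2.THRESH_OTSU)
    m=((G>thr)&(cv2.resize(hsv,None,fx=4,fy=4)[:,:,1]<60)).astype(np.uint8)*255
    cs,_=cv2.findContours(m,cv2.RETR_EXTERNAL,cv2.CHAIN_APPROX_NONE);k=max(cs,key=cv2.contourArea)[:,0,:].astype(float)
    uv=(k+.5)/4-.5+[x0,y0];P=cast(c,uv,z)[:,:2]*1e3
    if save:
        v=cv2.cvtColor(G,cv2.COLOR_GRAY2BGR);cv2.drawContours(v,[k.astype(np.int32)[:,None]],-1,(0,0,255),1);cv2.imwrite(save,v)
    # tips: hull min-area rect gives symmetric L; approximate polygon
    ap=cv2.approxPolyDP(P.astype(np.float32)[:,None],12,True)[:,0]
    return P,ap,thr
def line(P,a,b,lo=.2,hi=.8,tol=4):
    for _ in range(4):
        d=(b-a)/np.linalg.norm(b-a);n=np.array([-d[1],d[0]]);t=(P-a)@d;L=np.linalg.norm(b-a)
        q=P[(t>lo*L)&(t<hi*L)&(abs((P-a)@n)<tol)]
        vx,vy,x,y=cv2.fitLine(q.astype(np.float32),cv2.DIST_HUBER,0,.01,.01).ravel();d2=np.array([vx,vy]);d2*=np.sign(d2@d);o=np.array([x,y])
        a,b,tol=o+d2*((a-o)@d2),o+d2*((b-o)@d2),1.5
    return o,d2,float(np.std((q-o)@np.array([-d2[1],d2[0]])))
def cross(l1,l2):
    s=np.linalg.solve(np.c_[l1[1],-l2[1]],l2[0]-l1[0]);return l1[0]+l1[1]*s[0]
E
python3 - <<'E'
from pl import *
c=np.load("pics/w1.npy",allow_pickle=True).item()
P,ap,thr=plate(c,(196,40,360,185),save="pics/p1.png");print(thr,cv2.contourArea(P.astype(np.float32)));print(ap.round(1));print([np.linalg.norm(ap[i]-ap[i-1]).round(1) for i in range(len(ap))])
E
```

```text
125.0 5796.8505046560895
[[ 610.6 -142.4]
 [ 624.6 -109.8]
 [ 574.8  -85.5]
 [ 589.8  -26.4]
 [ 557.   -12.8]
 [ 526.2 -100.8]]
[np.float32(94.2), np.float32(35.5), np.float32(55.5), np.float32(60.9), np.float32(35.6), np.float32(93.2)]
```

View pics/p1.png

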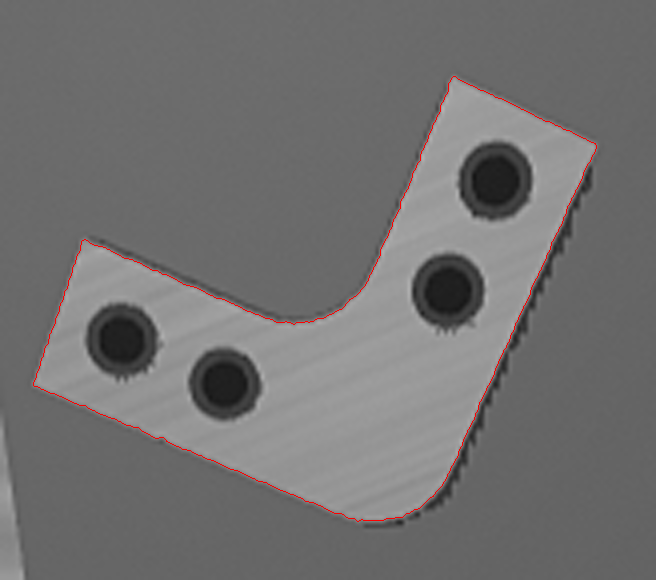

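The contour follows the plate's top edge cleanly. Now the lines, radius and origin.

```bash
cat >> pl.py <<'E'
def gauge(P,tipA,tipAi,inn,tipBi,tipB,out):
    # A = arm one, outer/inner tips
    lA=line(P,out,tipA,.35,.9);lB=line(P,out,tipB,.35,.9);iA=line(P,inn,tipAi,.4,.85);iB=line(P,inn,tipBi,.4,.85)
    O=cross(lA,lB);I=cross(iA,iB);h=lA[1]+lB[1];h/=np.linalg.norm(h);res={}
    for nm,X in(("out",O),("in",I)):
        n=np.array([-h[1],h[0]]);d=P-X;q=d[(abs(d@n)<3)&(abs(d@h)<14)]
        res[nm]=float(np.median(q@h-np.sqrt(0)-0*abs(q@n))) if len(q) else None
    return dict(O=O,I=I,OI=float(np.linalg.norm(I-O)),th=float(np.arctan2(h[1],h[0])),thOI=float(np.arctan2(*(I-O)[::-1])),ang=float(np.degrees(np.arccos(lA[1]@lB[1]))),lens=[float((tipA-O)@lA[1]),float((tipB-O)@lB[1])],R={k:v/.4142 for k,v in res.items()},std=[l[2] for l in(lA,lB,iA,iB)])
E
python3 - <<'E'
from pl import *
c=np.load("pics/w1.npy",allow_pickle=True).item()
P,ap,_=plate(c,(196,40,360,185));g=gauge(P,ap[0],ap[1],ap[2],ap[3],ap[4],ap[5]);print(g)
E
```

```text
{'O': array([ 519.04956, -104.30104], dtype=float32), 'I': array([565.43945, -85.26846], dtype=float32), 'OI': 50.14241027832031, 'th': 0.392133504152298, 'thOI': 0.38933199644088745, 'ang': 90.04769134521484, 'lens': [99.20509338378906, 99.08831024169922], 'R': {'out': 20.316338671368694, 'in': 20.65054018370843}, 'std': [0.11225637428589404, 0.15852747784145596, 0.12352387247122257, 0.14091498943187555]}
```

R = 20, so the large leaf is the one that fits. Next I'll look at the rack.

```bash
echo '[[[-0.02,-0.045,0.005],0,0.087],[[-0.03,-0.09,0.01],0,0.087],[[-0.04,-0.135,0.02],0,0.087],[[-0.05,-0.18,0.03],0,0.087],[[-0.06,-0.225,0.04],0,0.087],[[-0.07,-0.27,0.05],0,0.087],[[-0.07,-0.313,0.06],0,0.087],[[-0.07,-0.313,0.06],0,0.087],[[-0.07,-0.313,0.06],0,0.087]]' | python3 jog.py
python3 - <<'E'
from bench import r
import cv2,numpy as np
c=r.camera("wrist");cv2.imwrite("pics/w2.png",c["img"][:,:,::-1]);np.save("pics/w2.npy",c,allow_pickle=True)
E
```

```text
time: 2.3
ee_pos: [0.4298, 0.223, 0.1402]
eef_rot: [1.0, 0.001, -0.0, 0.0]
ft_force: [1.5, -1.5, 0.0]
width: 0.087
grip_force: 0.0
```

View pics/w2.png

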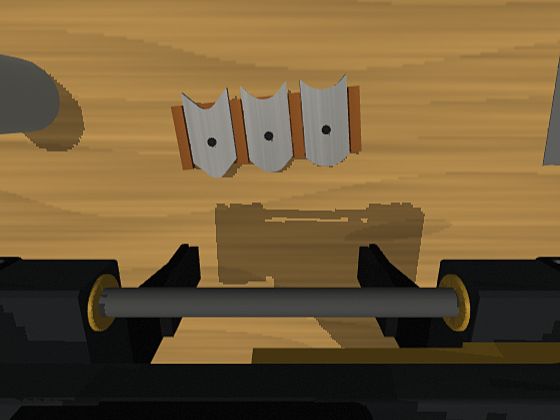

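Three leaves lie at columns 211, 268 and 325, notches up and noses down. I'll measure each leaf's notch depth and shoulder length.

```bash
cat >> pl.py <<'E'
def leaf(c,box,z,thr=None,save=None):
    """leaf top contour -> centre (mid of length), heading, length, notch depth. Leaf assumed heading roughly along longest axis, notch = +x"""
    P,_,thr=plate(c,box,thr,z,save)
    l=P;(cx,cy),(w,h),a=cv2.minAreaRect(P.astype(np.float32));a=np.radians(a if w>h else a+90);d=np.array([np.cos(a),np.sin(a)])
    n=np.array([-d[1],d[0]]);C=np.array([cx,cy]);t=(P-C)@d;s=(P-C)@n
    up=abs(s[t>t.max()-8]).mean();dn=abs(s[t<t.min()+8]).mean()
    if up<dn:d=-d;n=-n;t=-t;s=-s
    # side lines
    ls=[line(P,C+k*17*n-d*15,C+k*17*n+d*28,.05,.95,3) for k in(1,-1)]
    d=ls[0][1]+ls[1][1];d/=np.linalg.norm(d);n=np.array([-d[1],d[0]])
    off=[(l[0]-C)@n for l in ls];C=C+n*np.mean(off);t=(P-C)@d;s=(P-C)@n
    tip=t[abs(s)<2].min();bot=np.median(t[(abs(s)<2)&(t>0)]);horn=[t[s>0].max(),t[s<0].max()]
    return dict(C=C+d*(tip+33),th=float(np.arctan2(d[1],d[0])),width=float(off[0]-off[1]),tip=tip,bot=bot-tip-33,horn=np.array(horn)-tip,thr=thr)
E
python3 - <<'E'
from pl import *
c=np.load("pics/w2.npy",allow_pickle=True).item()
for i,b in enumerate([(178,80,240,182),(237,78,296,178),(297,68,354,172)]):print(leaf(c,b,.026,save=f"pics/l{i}.png"))
v=[cv2.resize(cv2.imread(f"pics/l{i}.png"),(248,400)) for i in range(3)];cv2.imwrite("pics/l.png",np.hstack(v))
E
```

```text
{'C': array([491.53060702, 275.25112023]), 'th': 0.10849862545728683, 'width': 33.460616699309185, 'tip': np.float64(-32.5331348456016), 'bot': np.float64(18.76084710745971), 'horn': array([65.09029653, 64.83589697]), 'thr': 109.0}
{'C': array([495.99639396, 231.67295409]), 'th': 0.1066955029964447, 'width': 33.42343324219837, 'tip': np.float64(-32.65270493505455), 'bot': np.float64(21.440326985385767), 'horn': array([65.31672984, 65.29221478]), 'thr': 108.0}
{'C': array([500.7730549 , 188.11591553]), 'th': 0.1066737174987793, 'width': 33.53033066609078, 'tip': np.float64(-32.546647384704855), 'bot': np.float64(23.8228761918691), 'horn': array([65.05385229, 65.14221367]), 'thr': 105.0}
```

View pics/l.png

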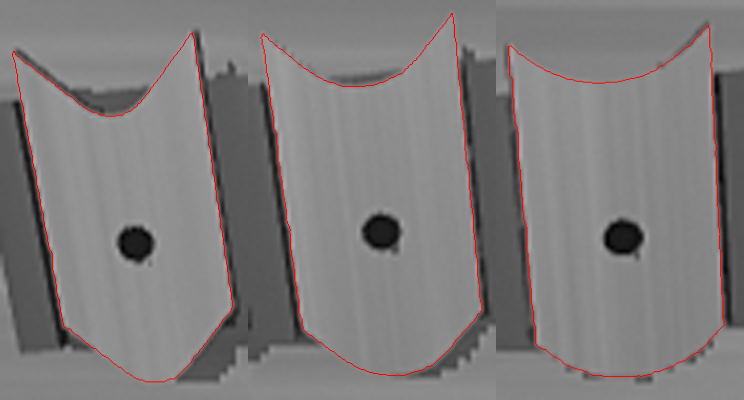

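All three leaves match in length (65.1 mm), width (33.5 mm) and notch bottoms (18.8, 21.4, 23.8 mm). The large leaf is therefore in the right slot, centred at (0.5007, 0.1876) with heading 0.107. I'll take it by its ends, set it down, regrip it by the sides, then gauge. First, the joint-7 headroom and the pick move.

```bash
python3 - <<'E'
from h import *;from bench import r
s=r.read_state();print(s["joint_positions"].round(2))
for y in(.107-np.pi/2,.107+np.pi/2):print(to(s,[.4976,.1873,.09],y))
E
```

```text
[ 0.16  0.19 -0.79  1.92  0.15  1.09 -2.26]
(array([0.0674, 0.0346, 0.0504]), (np.float64(-0.0008), np.float64(1.4630051029025828)), 0.09092830379134197)
(array([0.0674, 0.0346, 0.0504]), (np.float64(-0.0008), np.float64(-1.6785875506872099)), 0.09092830379134197)
```

```bash
echo '[[[0.01,0.005,0],0.15,0.087],[[0.02,0.01,0],0.3,0.087],[[0.03,0.015,0],0.45,0.087],[[0.04,0.02,0],0.6,0.087],[[0.05,0.025,0],0.75,0.087],[[0.06,0.03,0],0.9,0.087],[[0.0674,0.0346,0],1.05,0.087],[[0.0674,0.0346,0],1.2,0.087],[[0.0674,0.0346,0.01],1.35,0.087],[[0.0674,0.0346,0.02],1.463,0.087],[[0.0674,0.0346,0.04],1.463,0.087],[[0.0674,0.0346,0.04],1.463,0.087]]' | python3 jog.py | head -3
python3 - <<'E'
from bench import r
from h import *
c=r.camera("wrist");cv2.imwrite("pics/w3.png",c["img"][:,:,::-1]);np.save("pics/w3.npy",c,allow_pickle=True)
s=r.read_state();print(s["joint_positions"].round(2));print(to(s,[.4976,.1873,.0432],.107-np.pi/2))
E
```

```text
time: 3.55
ee_pos: [0.497, 0.1861, 0.1]
eef_rot: [0.864, -0.504, -0.018, 0.009]
[-1.37  0.56  1.19  1.89 -0.58  1.14 -2.59]
(array([-0.0006, -0.0024,  0.0568]), (np.float64(-1.0646), np.float64(0.3992024541777792)), 0.05681158930549501)
```

View pics/w3.png

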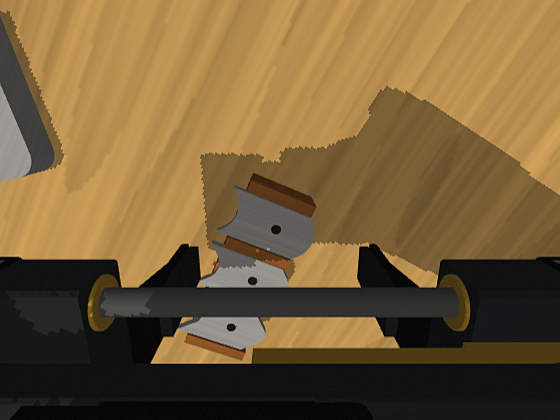

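Turning this way ran joint 7 to its limit, so the tool is rotated short of the leaf's line; the leaf is at about (276,230) in view. The same grasp exists half a turn the other way, so I'll unwind to yaw 1.68.

```bash
echo '[[[0,0,0],-0.15,0.087],[[0,0,0],-0.3,0.087],[[0,0,0],-0.45,0.087],[[0,0,0],-0.6,0.087],[[0,0,0],-0.75,0.087],[[0,0,0],-0.9,0.087],[[0,0,0],-1.05,0.087],[[0,0,0],-1.2,0.087],[[0,0,0],-1.35,0.087],[[0,0,0],-1.4,0.087],[[0,0,0],-1.4,0.087],[[0,0,0],-1.4,0.087]]' | python3 jog.py|head -3
python3 - <<'E'
from bench import r
from h import *
s=r.read_state();print(s["joint_positions"].round(2));print(to(s,[.4976,.1873,.0432],.107+np.pi/2))
E
```

```text
time: 4.8
ee_pos: [0.4969, 0.1868, 0.1]
eef_rot: [0.985, 0.174, -0.02, -0.004]
[-1.14  0.38  0.85  1.88 -0.34  1.07 -1.38]
(array([0.003 , 0.0007, 0.0567]), (np.float64(0.3496), np.float64(-1.3282165080712307)), 0.05677880184730044)
```

```bash
echo '[[[0,0,0],-0.15,0.087],[[0,0,0],-0.3,0.087],[[0,0,0],-0.45,0.087],[[0,0,0],-0.6,0.087],[[0,0,0],-0.75,0.087],[[0,0,0],-0.9,0.087],[[0,0,0],-1.05,0.087],[[0,0,0],-1.2,0.087],[[0,0,0],-1.328,0.087],[[0,0,0],-1.328,0.087],[[0,0,0],-1.328,0.087]]' | python3 jog.py|head -1
python3 - <<'E'
from bench import r
from h import *
s=r.read_state();print(s["joint_positions"].round(2),R.from_quat(s["eef_rot"]).as_matrix().round(3));print(to(s,[.4976,.1873,.0432],.107+np.pi/2))
E
```

```text
time: 5.9
[-0.94  0.32  0.59  1.87 -0.22  1.05 -0.15] [[-0.103  0.994 -0.042]
 [ 0.995  0.104  0.   ]
 [ 0.005 -0.042 -0.999]]
(array([-0.0004,  0.0033,  0.0562]), (np.float64(1.6745), np.float64(-0.0033336971936837045)), 0.05627347201592088)
```

Yaw is right now, with a small 2.4° tilt left over from the joint limit, which is tolerable here. Descend and grip.

```bash
echo '[[[0,0.004,0.02],0,0.087],[[0,0.004,0.04],0,0.087],[[0,0.0042,0.05],0,0.087],[[0,0.0042,0.058],0,0.087],[[0,0.0042,0.058],0,0.087],[[0,0.0042,0.058],0,0.05],[[0,0.0042,0.058],0,0.05],[[0,0.0042,0.058],0,0.05],[[0,0.0042,0.058],0,0.05],[[0,0.0042,0.058],0,0.05],[[0,0.0042,0.058],0,0.05],[[0,0.0042,0.058],0,0.05]]' | python3 jog.py 15
```

```text
time: 7.1
ee_pos: [0.4983, 0.1881, 0.0414]
eef_rot: [0.668, 0.744, -0.014, -0.016]
ft_force: [-1.0, -0.3, 4.7]
width: 0.0583
grip_force: 13.8
```

The leaf is gripped at 58.3 mm, which is plausible for notch to nose. Lift.

```bash
echo '[[[0,0,-0.005],0,0.05],[[0,0,-0.015],0,0.05],[[0,0,-0.03],0,0.05],[[0,0,-0.06],0,0.05],[[0,0,-0.1],0,0.05],[[0,0,-0.1],0,0.05]]' | python3 jog.py
python3 - <<'E'
from bench import r
from h import *
c=r.camera("wrist");s=r.read_state();print(to(s,[.45,.07,.1],.391+np.pi/2))
t=r.camera("side");u=proj(t,[.5,.19,.07])[0].astype(int);print(u)
a=c["img"][:,:,::-1];b=t["img"][u[1]-60:u[1]+60,u[0]-60:u[0]+60,::-1];cv2.imwrite("pics/w4.png",np.hstack([cv2.resize(a,(400,300)),cv2.resize(b,(300,300))]))
E
```

```text
time: 7.7
ee_pos: [0.5055, 0.1888, 0.147]
eef_rot: [0.668, 0.744, -0.01, -0.015]
ft_force: [0.3, 0.9, -0.7]
width: 0.0584
grip_force: 13.7
(array([-0.1124, -0.065 ,  0.0461]), (np.float64(1.6789), np.float64(-0.28284894650171744)), 0.1378417267921379)
[267 283]
```

View pics/w4.png

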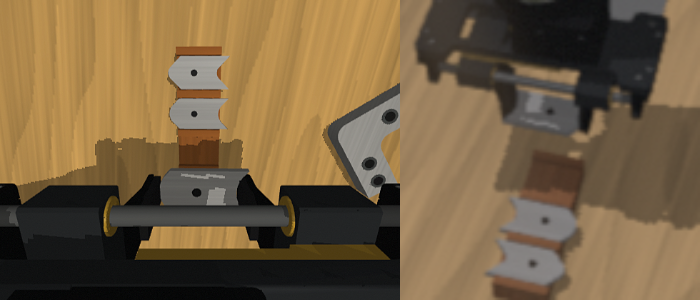

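The leaf is held between the fingers and the other two remain in the rack (at about (195,72) and (195,113)). Carry it to open bench.

```bash
python3 - <<'E'
from bench import r
from h import *
s=r.read_state();print(to(s,[.475,.07,.08],.391+np.pi/2))
E
```

```text
(array([-0.115 , -0.0382,  0.0635]), (np.float64(1.6793), np.float64(-0.2825351004888015)), 0.1368670215314306)
```

```bash
echo '[[[-0.04,-0.01,0],-0.1,0.05],[[-0.08,-0.025,0],-0.2,0.05],[[-0.115,-0.038,0.02],-0.2825,0.05],[[-0.115,-0.038,0.06],-0.2825,0.05],[[-0.115,-0.038,0.0635],-0.2825,0.05],[[-0.115,-0.038,0.09],-0.2825,0.05],[[-0.115,-0.038,0.105],-0.2825,0.05],[[-0.115,-0.038,0.112],-0.2825,0.05],[[-0.115,-0.038,0.114],-0.2825,0.05],[[-0.115,-0.038,0.114],-0.2825,0.05],[[-0.115,-0.038,0.114],-0.2825,0.05]]' | python3 jog.py
python3 - <<'E'
from bench import r
from h import *
s=r.read_state();print(s["ft_force"],s["joint_positions"].round(2),R.from_quat(s["eef_rot"]).as_matrix().round(3))
E
```

```text
time: 8.9
ee_pos: [0.4729, 0.07, 0.029]
eef_rot: [0.556, 0.831, -0.011, -0.017]
ft_force: [0.7, 0.2, 0.5]
width: 0.0581
grip_force: 13.7
[0.67800893 0.21533214 0.49064309] [-0.77  0.33  0.6   2.05 -0.25  0.88  0.37] [[-0.381  0.924 -0.042]
 [ 0.924  0.381  0.   ]
 [ 0.016 -0.038 -0.999]]
```

```bash
echo '[[[0,0,0.003],0,0.05],[[0,0,0.005],0,0.05],[[0,0,0.005],0,0.05]]' | python3 jog.py; echo '[[[0,0,0],0,0.087],[[0,0,0],0,0.087],[[0,0,0],0,0.087],[[0,0,0],0,0.087],[[0,0,0],0,0.087],[[0,0,0],0,0.087],[[0,0,0],0,0.087],[[0,0,-0.03],0,0.087],[[0,0,-0.07],0,0.087],[[0,0,-0.11],0,0.087],[[0,0,-0.12],0,0.087],[[0,0,-0.12],0,0.087]]' | python3 jog.py
```

```text
time: 9.2
ee_pos: [0.4724, 0.0698, 0.0237]
eef_rot: [0.556, 0.831, -0.011, -0.018]
ft_force: [-1.5, -0.6, 5.5]
width: 0.0582
grip_force: 17.5
time: 10.4
ee_pos: [0.4782, 0.07, 0.1445]
eef_rot: [0.556, 0.831, -0.01, -0.017]
ft_force: [0.0, 0.5, -0.8]
width: 0.0866
grip_force: 0.0
```

```bash
python3 - <<'E'
from bench import r
from h import *
s=r.read_state();print(to(s,[.43,.05,.14],.391))
E
```

```text
(array([-0.0003, -0.052 ,  0.0064]), (np.float64(1.9617), np.float64(1.5706858640939803)), 0.052362780060681395)
```

```bash
echo '[[[0,0,0],0.15,0.087],[[0,-0.01,0],0.3,0.087],[[0,-0.02,0],0.45,0.087],[[0,-0.03,0],0.6,0.087],[[0,-0.04,0],0.75,0.087],[[0,-0.05,0],0.9,0.087],[[0,-0.052,0],1.05,0.087],[[0,-0.052,0],1.2,0.087],[[0,-0.052,0],1.35,0.087],[[0,-0.052,0],1.5,0.087],[[0,-0.052,0.006],1.57,0.087],[[0,-0.052,0.006],1.57,0.087]]' | python3 jog.py
cat > show.py <<'E'
import sys
from bench import r
from h import *
c=r.camera("wrist");cv2.imwrite(f"pics/{sys.argv[1]}.png",c["img"][:,:,::-1]);np.save(f"pics/{sys.argv[1]}.npy",c,allow_pickle=True)
s=r.read_state();print(s["joint_positions"].round(2),s["ee_pos"].round(4));print(R.from_quat(s["eef_rot"]).as_matrix().round(3))
E
python3 show.py w5; python3 - <<'E'
from pl import *
c=np.load("pics/w5.npy",allow_pickle=True).item();p=proj(c,[.475,.07,.006])[0].astype(int);print(p)
b=(max(p[0]-60,0),max(p[1]-70,0),p[0]+60,p[1]+70);print(leaf(c,b,.006,save="pics/l5.png"))
E
```

```text
time: 11.6
ee_pos: [0.4276, 0.0496, 0.1373]
eef_rot: [0.981, 0.194, -0.022, -0.004]
ft_force: [-0.7, 0.1, -0.3]
width: 0.0869
grip_force: 0.0
[-0.91  0.01  0.71  2.08 -0.01  1.1  -1.37] [0.4279 0.0496 0.1379]
[[ 0.923  0.383 -0.045]
 [ 0.384 -0.924 -0.001]
 [-0.042 -0.016 -0.999]]
[280 139]
{'C': array([473.84213691,  70.77965619]), 'th': 0.40176257491111755, 'width': 33.387249688098564, 'tip': np.float64(-32.52457856296776), 'bot': np.float64(23.99748936528122), 'horn': array([65.01607113, 65.04161458]), 'thr': 103.0}
```

View pics/w5.png

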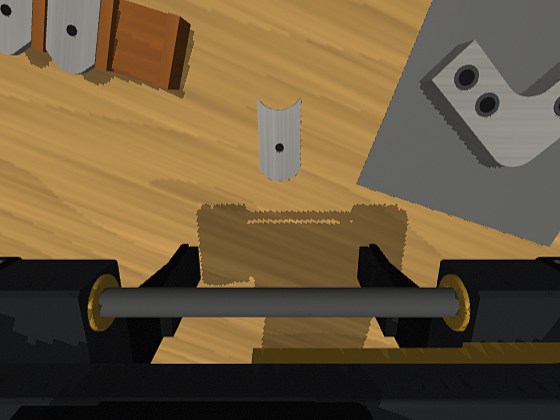

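The leaf lies flat at pixel (280,139), centred at (0.474, 0.071) with heading 0.402. Grip it by the sides at leaf x = +12 mm.

```bash
python3 - <<'E'
from bench import r
from h import *
print(to(r.read_state(),[.4856,.0755,.0237],.4018))
E
```

```text
(array([ 0.0679, -0.    ,  0.1114]), (np.float64(0.394), np.float64(-0.007844343900410333)), 0.1305024294538237)
```

```bash
echo '[[[0.035,0,0.03],-0.008,0.07],[[0.068,0,0.06],-0.008,0.07],[[0.068,0,0.09],-0.008,0.07],[[0.068,0,0.105],-0.008,0.07],[[0.068,0,0.1108],-0.008,0.07],[[0.068,0,0.1108],-0.008,0.07],[[0.068,0,0.1108],-0.008,0.025],[[0.068,0,0.1108],-0.008,0.025],[[0.068,0,0.1108],-0.008,0.025],[[0.068,0,0.1108],-0.008,0.025],[[0.068,0,0.1108],-0.008,0.025],[[0.068,0,0.1108],-0.008,0.025]]' | python3 jog.py 20
```

```text
time: 12.85
ee_pos: [0.4871, 0.0758, 0.026]
eef_rot: [0.98, 0.199, -0.021, -0.004]
ft_force: [0.3, 0.6, 2.3]
width: 0.033
grip_force: 20.0
```

The tips are 2 mm higher than planned, so I'll regrip slightly lower.

```bash
echo '[[[0,0,0],0,0.045],[[0,0,0],0,0.045],[[0,0,0.0015],0,0.045],[[0,0,0.0027],0,0.045],[[0,0,0.0027],0,0.045],[[0,0,0.0027],0,0.045],[[0,0,0.0027],0,0.025],[[0,0,0.0027],0,0.025],[[0,0,0.0027],0,0.025],[[0,0,0.0027],0,0.025],[[0,0,0.0027],0,0.025]]' | python3 jog.py 25
```

```text
time: 13.95
ee_pos: [0.4869, 0.0757, 0.0231]
eef_rot: [0.98, 0.198, -0.021, -0.004]
ft_force: [0.9, -1.2, 0.3]
width: 0.0337
grip_force: 25.2
```

Good grip. Lift, and pass behind the plate to re-measure it close up.

```bash
echo '[[[0,0,-0.01],0,0.025],[[0,0,-0.04],0,0.025],[[0,0,-0.08],0,0.025],[[0,0,-0.1],0,0.025],[[0,0,-0.1],0,0.025]]' | python3 jog.py
python3 - <<'E'
from bench import r
from h import *
print(to(r.read_state(),[.463,-.127,.13],.391))
E
```

```text
time: 14.45
ee_pos: [0.4927, 0.0763, 0.1261]
eef_rot: [0.98, 0.199, -0.018, -0.005]
ft_force: [0.2, 0.2, -1.0]
width: 0.0334
grip_force: 25.0
(array([-0.1067,  0.1757, -0.0033]), (np.float64(0.4001), np.float64(0.009138801842976108)), 0.2055261338977173)
```

```bash
echo '[[[-0.025,0.04,0],0,0.025],[[-0.05,0.08,0],0,0.025],[[-0.075,0.12,0],0,0.025],[[-0.1,0.16,0],0.009,0.025],[[-0.107,0.176,0],0.009,0.025],[[-0.107,0.176,0],0.009,0.025],[[-0.107,0.176,0],0.009,0.025]]' | python3 jog.py|head -3
python3 show.py w6
python3 - <<'E'
from pl import *
c=np.load("pics/w6.npy",allow_pickle=True).item();h=np.array([np.cos(.391),np.sin(.391)]);n=np.array([-h[1],h[0]]);O=np.array([.5185,-.1045])
K=[O+x*h+y*n for x,y in((.0707,.0707),(.0962,.0453),(.0509,0),(.0962,-.0453),(.0707,-.0707),(0,0))]
u=proj(c,[[*k,.0245] for k in K]);print(u.round());lo=u.min(0).astype(int)-10;hi=u.max(0).astype(int)+10
P,ap,_=plate(c,(max(lo[0],0),max(lo[1],0),hi[0],hi[1]),save="pics/p6.png");print(ap.round(1))
A=[ap[np.argmin(np.linalg.norm(ap-k*1e3,axis=1))] for k in K];print(gauge(P,A[4],A[3],A[2],A[1],A[0],A[5]))
E
```

```text
time: 15.15
ee_pos: [0.4607, -0.1274, 0.1237]
eef_rot: [0.981, 0.194, -0.021, -0.004]
[-0.64  0.19  0.89  1.99 -0.16  1.08 -0.86] [ 0.4609 -0.1267  0.1238]
[[ 0.923  0.382 -0.044]
 [ 0.382 -0.924  0.   ]
 [-0.04  -0.017 -0.999]]
[[172.  17.]
 [209. -31.]
 [283.  51.]
 [358. -32.]
 [395.  16.]
 [283. 130.]]
[[ 556.8  -13.1]
 [ 526.8 -102.2]
 [ 610.4 -142.4]]
{'O': array([ 518.91284, -104.39084], dtype=float32), 'I': array([ 519.04047, -104.37334], dtype=float32), 'OI': 0.12881897389888763, 'th': 0.3906591832637787, 'thOI': 0.13628526031970978, 'ang': 89.91458892822266, 'lens': [99.12738800048828, 98.84257507324219], 'R': {'out': 20.083744441251383, 'in': 19.7824790698732}, 'std': [0.07705834792387221, 0.09112251834013088, 0.06404851569286012, 0.09028898631306188]}
```

View pics/w6.png

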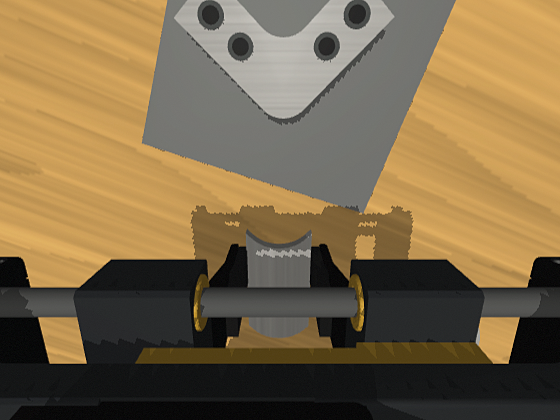

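The plate agrees with the first measurement to within 0.2 mm. Its outside corner is at pixel (283,122), and the held leaf's notch at (280,240) is square in the jaws. Now over to the open side of the L.

```bash
python3 - <<'E'
from bench import r
from h import *
print(to(r.read_state(),[.647,-.0522,.0605],.3907))
E
```

```text
(array([0.2028, 0.0032, 0.0552]), (np.float64(0.3924), np.float64(0.0016731839741077614)), 0.2101914545360933)
```

```bash
echo '[[[0.04,0,0],0,0.025],[[0.08,0,0],0,0.025],[[0.12,0,0],0,0.025],[[0.16,0,0],0.0017,0.025],[[0.2,0.003,0],0.0017,0.025],[[0.2028,0.003,0.03],0.0017,0.025],[[0.2028,0.003,0.055],0.0017,0.025],[[0.2028,0.003,0.055],0.0017,0.025],[[0.2028,0.003,0.055],0.0017,0.025]]' | python3 jog.py
python3 - <<'E'
from bench import r
from h import *
s=r.read_state();print(to(s,[.647,-.0522,.0268],.3907),to(s,[.6174,-.0644,.0268]),s["joint_positions"].round(2))
E
```

```text
time: 16.1
ee_pos: [0.647, -0.0522, 0.0614]
eef_rot: [0.981, 0.194, -0.021, -0.004]
ft_force: [-0.3, -0.3, -0.2]
width: 0.033
grip_force: 25.0
(array([0.0014, 0.0005, 0.0345]), (np.float64(0.3908), np.float64(8.28916421231618e-05)), 0.03456037731747765) (array([-0.0306,  0.0006,  0.0358]), (np.float64(0.3908), None), 0.047107631115115206) [-0.5   0.67  0.72  1.57 -0.46  1.13 -0.85]
```

Descend, then approach to about 5 mm short.

```bash
echo '[[[0.0014,0.0005,0.02],0,0.025],[[0.0014,0.0005,0.03],0,0.025],[[0.0014,0.0005,0.0345],0,0.025],[[0.0014,0.0005,0.0345],0,0.025],[[-0.01,0.0005,0.035],0,0.025],[[-0.02,0.0006,0.0354],0,0.025],[[-0.025,0.0006,0.0356],0,0.025],[[-0.0255,0.0006,0.0356],0,0.025],[[-0.0255,0.0006,0.0356],0,0.025],[[-0.0255,0.0006,0.0356],0,0.025]]' | python3 jog.py
python3 - <<'E'
from bench import r
from h import *
c=r.camera("top");s=r.read_state();np.save("pics/t7.npy",c,allow_pickle=True)
print(to(s,[.6174,-.0644,.0268]))
E
```

```text
time: 17.1
ee_pos: [0.6228, -0.0634, 0.0269]
eef_rot: [0.981, 0.194, -0.021, -0.004]
ft_force: [-0.3, -0.0, -0.6]
width: 0.0334
grip_force: 25.0
(array([-0.0053, -0.0011,  0.0002]), (np.float64(0.3899), None), 0.005379477367356402)
```

```bash
echo '[[[-0.001,-0.001,0],0,0.025],[[-0.002,-0.001,0],0,0.025],[[-0.003,-0.001,0],0,0.025],[[-0.003,-0.001,0],0,0.025]]' | python3 jog.py|grep -v wid; echo '[[[-0.001,0,0],0,0.025],[[-0.001,0,0],0,0.025]]' | python3 jog.py|grep -v wid;echo '[[[-0.001,0,0],0,0.025],[[-0.001,0,0],0,0.025]]' | python3 jog.py|grep -v wid
```

```text
time: 17.55
ee_pos: [0.6191, -0.0641, 0.0269]
eef_rot: [0.981, 0.193, -0.021, -0.004]
ft_force: [0.8, -0.1, -1.0]
grip_force: 25.0
time: 17.75
ee_pos: [0.6182, -0.0644, 0.0269]
eef_rot: [0.981, 0.193, -0.021, -0.004]
ft_force: [-0.8, 0.1, -1.0]
grip_force: 25.0
time: 17.95
ee_pos: [0.6177, -0.0647, 0.0271]
eef_rot: [0.981, 0.193, -0.02, -0.004]
ft_force: [1.7, -0.1, -0.4]
grip_force: 25.0
```

```bash
for i in 1 2 3; do echo '[[[-0.0006,0,0],0,0.025],[[-0.0006,0,0],0,0.025]]' | python3 jog.py|grep -v -e wid -e rot -e grip; done
```

```text
time: 18.15
ee_pos: [0.6176, -0.0647, 0.0273]
ft_force: [3.9, 1.0, -1.2]
time: 18.35
ee_pos: [0.6172, -0.0648, 0.0274]
ft_force: [5.5, 1.2, -1.7]
time: 18.55
ee_pos: [0.6167, -0.0649, 0.0274]
ft_force: [4.5, 1.7, -1.8]
```

There is about 5 N of contact, along the bisector, so both flanks are seated. Hold, then check the fit from the side.

```bash
echo '[[[0,0,0],0,0.025],[[0,0,0],0,0.025],[[0,0,0],0,0.025],[[0,0,0],0,0.025],[[0,0,0],0,0.025],[[0,0,0],0,0.025]]' | python3 jog.py|grep -v wid
python3 - <<'E'
from bench import r
from h import *
t=r.camera("side");c=r.camera("wrist");u=proj(t,[.585,-.08,.02])[0].astype(int)
b=t["img"][u[1]-40:u[1]+40,u[0]-50:u[0]+50,::-1];cv2.imwrite("pics/s7.png",np.hstack([cv2.resize(b,(500,400),interpolation=cv2.INTER_CUBIC),cv2.resize(c["img"][100:400,130:430,::-1],(300,400))]))
E
```

```text
time: 19.15
ee_pos: [0.6166, -0.0649, 0.0274]
eef_rot: [0.981, 0.194, -0.02, -0.004]
ft_force: [5.5, 1.1, -1.6]
grip_force: 25.0
```

View pics/s7.png

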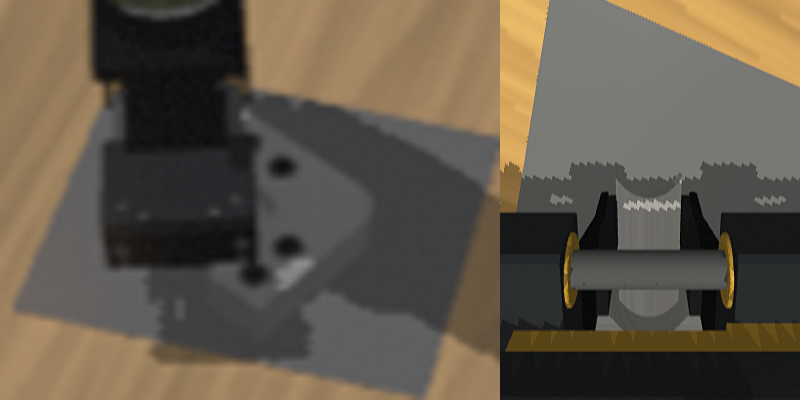

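The wrist view shows the nose nested at (648,325) between both arms symmetrically. Back off, lift, and return behind the outside corner.

```bash
echo '[[[0.01,0,0],0,0.025],[[0.034,0,0],0,0.025],[[0.034,0,-0.04],0,0.025],[[0.034,0,-0.08],0,0.025],[[0.034,0,-0.1],0,0.025],[[-0.01,0,-0.1],0,0.025],[[-0.05,0,-0.1],0,0.025],[[-0.09,0,-0.1],0,0.025],[[-0.13,0,-0.1],0,0.025],[[-0.17,0,-0.095],0,0.025],[[-0.17,0,-0.095],0,0.025],[[-0.17,0,-0.095],0,0.025]]' | python3 jog.py
python3 show.py w8
python3 - <<'E'
from pl import *
c=np.load("pics/w8.npy",allow_pickle=True).item();h=np.array([np.cos(.391),np.sin(.391)]);n=np.array([-h[1],h[0]]);O=np.array([.5185,-.1045])
K=[O+x*h+y*n for x,y in((.0707,.0707),(.0962,.0453),(.0509,0),(.0962,-.0453),(.0707,-.0707),(0,0))]
u=proj(c,[[*k,.0245] for k in K]);lo=u.min(0).astype(int)-10;hi=u.max(0).astype(int)+10
P,ap,_=plate(c,(max(lo[0],0),max(lo[1],0),hi[0],hi[1]));print(ap.round(1))
A=[ap[np.argmin(np.linalg.norm(ap-k*1e3,axis=1))] for k in K];g=gauge(P,A[4],A[3],A[2],A[1],A[0],A[5]);print(g["O"],g["th"],g["lens"],g["R"])
E
```

```text
time: 20.45
ee_pos: [0.4623, -0.1298, 0.1289]
eef_rot: [0.981, 0.193, -0.021, -0.005]
ft_force: [1.3, 0.7, -0.5]
width: 0.0334
grip_force: 25.0
[-0.65  0.19  0.92  1.98 -0.16  1.09 -0.85] [ 0.4631 -0.1295  0.129 ]
[[ 0.924  0.379 -0.042]
 [ 0.38  -0.925  0.   ]
 [-0.039 -0.016 -0.999]]
[[ 556.   -13.1]
 [ 526.4 -103.1]
 [ 609.7 -142.7]
 [ 606.2 -102.4]
 [ 571.4  -79.4]
 [ 572.8  -19.8]]
[ 517.9799  -104.81964] 0.3935839831829071 [99.2562484741211, 99.2693862915039] {'out': 20.255466877188724, 'in': -0.6631159497861454}
```

The plate moved only 1 mm. Now compute the placement.

```bash
python3 - <<'E'
from bench import r
from h import *
s=r.read_state();print(to(s,[.5027,-.1119,.0258],.3925),to(s,[.5127,-.1078,.0258]))
E
```

```text
(array([0.0473, 0.0004, 0.1014]), (np.float64(0.3897), np.float64(-0.0028396815898847905)), 0.11188239278595603) (array([0.0581, 0.0004, 0.101 ]), (np.float64(0.3897), None), 0.11649009787224265)
```

```bash
echo '[[[0.02,0,0.03],-0.0028,0.025],[[0.04,0,0.06],-0.0028,0.025],[[0.0473,0.0004,0.085],-0.0028,0.025],[[0.0473,0.0004,0.097],-0.0028,0.025],[[0.0473,0.0004,0.101],-0.0028,0.025],[[0.0473,0.0004,0.1012],-0.0028,0.025],[[0.0473,0.0004,0.1012],-0.0028,0.025],[[0.0473,0.0004,0.1012],-0.0028,0.025]]' | python3 jog.py
python3 - <<'E'
from bench import r
from h import *
s=r.read_state();print(to(s,[.5166,-.1062,.0255],.3925))
E
```

```text
time: 21.3
ee_pos: [0.5027, -0.1124, 0.0267]
eef_rot: [0.981, 0.195, -0.02, -0.004]
ft_force: [-0.4, -0.2, -0.7]
width: 0.0331
grip_force: 25.0
(array([ 0.0152, -0.0004,  0.0007]), (np.float64(0.392), np.float64(-0.0005087819044105046)), 0.015241301033863586)
```

```bash
echo '[[[0.004,-0.0004,0],0,0.025],[[0.008,-0.0004,0.0005],0,0.025],[[0.011,-0.0004,0.0005],0,0.025],[[0.0125,-0.0004,0.0005],0,0.025],[[0.0125,-0.0004,0.0005],0,0.025],[[0.0125,-0.0004,0.0005],0,0.025]]' | python3 jog.py|grep -v -e wid -e grip; for i in 1 2 3; do echo '[[[0.0008,0,0],0,0.025],[[0.0008,0,0],0,0.025]]' | python3 jog.py|grep -v -e wid -e rot -e grip; done
```

```text
time: 21.9
ee_pos: [0.5134, -0.1073, 0.0246]
eef_rot: [0.981, 0.195, -0.021, -0.004]
ft_force: [-0.1, 0.6, -0.8]
time: 22.1
ee_pos: [0.5142, -0.1069, 0.0246]
ft_force: [0.7, 0.2, 0.0]
time: 22.3
ee_pos: [0.515, -0.1065, 0.0246]
ft_force: [0.1, 0.2, -0.9]
time: 22.5
ee_pos: [0.5158, -0.1062, 0.0246]
ft_force: [-0.6, -0.6, -1.1]
```

```bash
for i in 1 2 3; do echo '[[[0.0006,0,0],0,0.025],[[0.0006,0,0],0,0.025]]' | python3 jog.py|grep -v -e wid -e rot -e grip; done
```

```text
time: 22.7
ee_pos: [0.5163, -0.106, 0.0245]
ft_force: [0.4, -0.2, -0.3]
time: 22.9
ee_pos: [0.5165, -0.106, 0.0244]
ft_force: [-2.6, -0.5, -0.4]
time: 23.1
ee_pos: [0.5167, -0.106, 0.0243]
ft_force: [-4.7, -2.6, 0.3]
```

Contact came where predicted. Lower onto the mat, then release.

```bash
echo '[[[0,0,0.0005],0,0.025],[[0,0,0.001],0,0.025],[[0,0,0.001],0,0.025]]' | python3 jog.py|grep -v -e rot; echo '[[[0,0,0.0005],0,0.025],[[0,0,0.0005],0,0.025]]' | python3 jog.py|grep -v -e rot
```

```text
time: 23.4
ee_pos: [0.5168, -0.1061, 0.0234]
ft_force: [-4.5, -2.1, 2.3]
width: 0.0336
grip_force: 25.0
time: 23.6
ee_pos: [0.5168, -0.1061, 0.0231]
ft_force: [-5.8, -2.2, 4.9]
width: 0.0336
grip_force: 25.9
```

```bash
echo '[[[0,0,0],0,0.037],[[0,0,0],0,0.042],[[0,0,0],0,0.05],[[0,0,0],0,0.05],[[0,0,-0.01],0,0.05],[[0,0,-0.04],0,0.05],[[0,0,-0.08],0,0.06],[[-0.04,0,-0.1],0,0.06],[[-0.065,0,-0.11],0,0.06],[[-0.065,0,-0.11],0,0.06],[[-0.065,0,-0.11],0,0.06]]' | python3 jog.py
python3 show.py w9; python3 - <<'E'
from pl import *
c=np.load("pics/w9.npy",allow_pickle=True).item();p=proj(c,[[.503,-.111,.006]])[0];print(p)
im=cv2.imread("pics/w9.png");b=im[0:int(p[1])+110,int(p[0])-130:int(p[0])+130];cv2.imwrite("pics/w9c.png",cv2.resize(b,None,fx=2,fy=2,interpolation=cv2.INTER_CUBIC))
E
```

```text
time: 24.7
ee_pos: [0.4624, -0.1301, 0.1362]
eef_rot: [0.981, 0.195, -0.02, -0.005]
ft_force: [0.3, 0.6, 0.2]
width: 0.0598
grip_force: 0.0
[-0.68  0.18  0.94  1.97 -0.16  1.1  -0.85] [ 0.4626 -0.1299  0.1358]
[[ 0.923  0.382 -0.042]
 [ 0.382 -0.924  0.001]
 [-0.038 -0.016 -0.999]]
[278.91404536 148.94597266]
```

View pics/w9c.png

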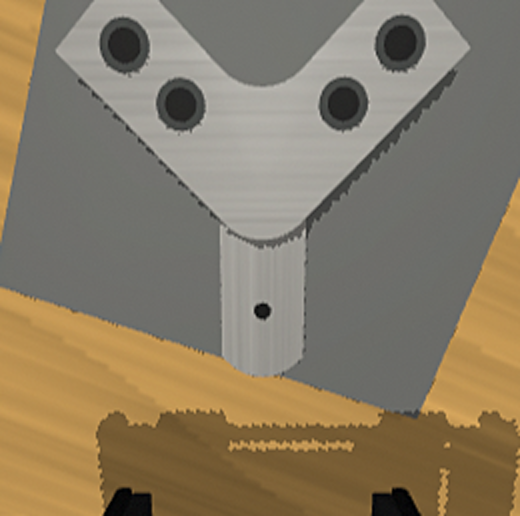

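The leaf lies flat with its notch on the outside corner, nose tip at crop (262,376). A quick numeric check follows; that was the tenth picture.

```bash
python3 - <<'E'
from pl import *
c=np.load("pics/w9.npy",allow_pickle=True).item();h=np.array([np.cos(.391),np.sin(.391)]);n=np.array([-h[1],h[0]]);O=np.array([.518,-.105])
K=[O+x*h+y*n for x,y in((.0707,.0707),(.0962,.0453),(.0509,0),(.0962,-.0453),(.0707,-.0707),(0,0))]
u=proj(c,[[*k,.0245] for k in K]);lo=np.maximum(u.min(0).astype(int)-10,0);hi=u.max(0).astype(int)+10;y1=int(u[5,1])-6
P,ap,_=plate(c,(lo[0],lo[1],hi[0],y1));print(ap.round(1))
f=lambda k:ap[np.argmin(np.linalg.norm(ap-k*1e3,axis=1))]
l1=line(P,O*1e3,f(K[0]),.35,.9);l2=line(P,O*1e3,f(K[4]),.35,.9);X=cross(l1,l2);hh=l1[1]+l2[1];th=np.arctan2(hh[1],hh[0]);hh/=np.linalg.norm(hh);nn=np.array([-hh[1],hh[0]]);print("O",X,"th",th,l1[2],l2[2])
Q,_,t=plate(c,(245,129,315,200),z=.0065)
a=(X-16*hh);ls=[line(Q,a+k*17*nn-hh*18,a+k*17*nn+hh*8,.05,.95,4) for k in(1,-1)]
d=ls[0][1]+ls[1][1];print("leaf th",np.arctan2(d[1],d[0]),"side offs",[(l[0]-a)@nn for l in ls],"std",[l[2] for l in ls]);s=(Q-X)@nn;tt=(Q-X)@hh;print("tip (want -49)",tt[abs(s)<3].min())
E
```

```text
[[ 555.7  -13.4]
 [ 522.2 -100.9]
 [ 525.   -88.7]
 [ 532.9 -110.6]
 [ 609.4 -142.5]
 [ 608.9 -103.5]
 [ 571.6  -79.7]
 [ 575.1  -20.8]]
O [ 518.09717 -104.80888] th 0.39399543 0.10291585198833979 0.07880388587261532
leaf th 0.3951233 side offs [np.float32(16.97268), np.float32(-16.59682)] std [0.13300772437881073, 0.12481125807538886]
tip (want -49) -48.79134653509452
```

The fit checks out: angle error 0.001 rad, lateral error 0.2 mm, tip within 0.3 mm. The robot is clear of everything, so I'm handing in.

```bash
python3 -c "
from bench import r
print(r.close_job())"
```

```text
the job is handed in; nothing more can be done
None
```

The R20 leaf (leaf_large) fits: I touched its nose home in the plate's inside corner with about 5 N and held it there. It now lies flat with its notch home on the outside corner (about 0.3 mm off by camera). The plate shifted about 1 mm, I left the other two leaves in the rack, and the job is handed in at about 25 s, with no verdict shown.

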